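Lock and level the counter scale

ROBOT

A 6-joint arm with a two-finger parallel gripper is mounted at the origin on a cart in front of the work surface, level with it; the furniture and walls round the work are solid. World frame = base frame: x ahead of the robot, y to its left, z up, the work surface at z = 0. Lengths are in m, angles in rad, forces in N, time in s.
With the tool pointing down it reaches from about 0.375 to 0.975 m from the base axis. Payload 3.8 kg.
Tool frame: the origin (TCP) lies between the finger pads; the fingertips stand 22 mm ahead of it and the grasp point (between the pads) lies 3 mm ahead of it; z points along the fingers, y is the line along which they close (so a half turn about z gives the same grasp; the last joint's range is limited). The gripper opens to 88 mm and grips with 3 to 60 N. Pads are 18 mm wide; open, the fingers measure 123 mm over their backs; the gripper's body (75 mm by 187 mm) begins 45 mm behind the grasp point.
Start: joints at [1.073, 0.264, 1.604, -0, 1.274, -0.037], TCP at [0.3, 0.605, 0.261] pointing down, gripper open.
Joint ranges: [-2.63, 2.63], [-0.94, 2.18], [0.31, 2.57], [-1.31, 4.45], [0, 2.66], [-2.55, 2.55]. Speed limits (rad/s): [2.57, 2.57, 3.14, 3.14, 3.14, 3.14].

INTERFACE

Orientations are given as a unit quaternion [x, y, z, w].
In Python, from station import readout, cams, arm gives the robot as it stands.
- The arm moves only by the tool send_rows, never from a script. Its argument "motion" is a list of rows, each an object with "rotation": the turn, a rotation vector about the tool's x, y, z in degrees, a list of three; "xyz": the shift along the tool's x, y, z in cm, a list of three; "gripper": the closure, from 0 (fully open) to 1 (shut). A call has 1 to 12 rows; each row shifts and turns the commanded pose from where the row before left it, along the tool's axes as they then stand; what a row does not reach is not made up. A row lasts 1/8 s, in which the tool goes at most 62.5 mm and 10.7 degrees, less where a joint would pass 70% of its speed; a pose out of reach is approached as far as the arm can. A call with a gripper value outside its range is refused whole. The fingers move at their own pace and stop on an object; the grip force is fixed at half the most. Time passes only in rows, so rows that do not move let the fingers close. It gives the time, the measured TCP pose, the force, the opening and the grip force at its end, in the units of the state.
- readout.sense(): the state, without advancing time (a new reading comes with each control period).
- cams.camera(name): name is "side" or "top" or "wrist"; returns a dict with "image" (384x512x3 uint8, red, green, blue), "mtx" (3x3 intrinsics, pixels), "D" ([k1, k2, p1, p2, k3] as OpenCV has them; the pictures are not rectified), "rvec" (rotation vector, rad) and "tvec" (3), from world to camera coordinates, as OpenCV has them; the wrist camera has in their place "T_tool_cam" (4x4, takes a point from camera to tool coordinates, whose origin is the TCP and whose axes are the flange's). Camera axes: x right, y down, z forward; pixel columns grow to the right and rows downward; lengths in m; the calibration is good to about 2 mm. A picture is of the moment at which its call begins: read the wrist's pose just before it. There is no depth.
- arm.finish_job(): hands the job in; it is judged then, once.
The state is a dict: "time": time; "q": joint angles; "joint_vel": joint speeds; "tau": joint torques, N m; "position": TCP position; "ee_rot": TCP orientation; "ft_force": force on the tool from outside, world axes, zero at the start; "moment": the same for the moment, N m; "grip_width": opening from 0.0 (shut) to 1.0 (fully open); "grasp_force": force on a finger pad.
Only numpy, scipy, OpenCV 4.12 (cv2) and the standard library are available. Lean on these libraries where they do the work, as an engineer would, in place of code of your own. Each camera call takes 0.05 s, during which the arm holds its last target. There are 200 camera calls.

TASK

The parts scale has been moved to a new spot and now stands low at the front. First swing its transit hook over until it lies in its catch on the weighing plate, so that the weighing cell is locked; then grip the round knob of the front levelling foot, press it down against its spring so that it takes hold, and turn it until the bubble in the vial stands between the two lines. Finish while still gripping the knob and holding it well pressed down with the bubble centred, so that I can tighten the lock nut under it, and leave the other things on the counter where they are.

Things in the scene. Friction and masses are not known exactly. Their poses are not given: they have to be found in the camera images.
- scale: Low grey bench scale, fixed. Origin on the counter under the middle of the bare steel weighing plate (190 x 214 mm, top 51 mm up); its x points to the rear, y to the hook's side, z up. Housing x -107 to 118, y -120 to 120 mm, 40 mm high; rear indicator x 115 to 160, 100 mm high; at the front (x -150) the levelling foot; hook on the +y flank at x -50; vial on the -y flank.
- knob_mid (a point): Centre of the levelling foot's black knurled round knob: 34 mm diameter, 26 mm high, upright; centre 93 mm above the counter unpressed (underside 80, top 106); x -150, y 0 mm in the scale's frame. Grip at any yaw. Below it on the axis: spindle 13 mm thick, lock nut (17 mm, top 49 mm above the counter), lug 42 mm wide (top 39 mm).
- push (a joint): How far the knob is pushed down, m: 0 released, stop 0.007. Sprung: 1.5 N to start, 3.5 N at 0.003, where its clutch meets the spindle; then stiffer, about 6.5 N at 0.0043, 10 N at 0.005, 16 N at 0.006. Pressed less than 0.004 it turns freely and moves nothing; from about 0.0045 on it carries the spindle round. Let up, it springs back and the foot stays put.
- bubble (a joint): Place of the bubble along the vial, m: 0 centred between the lines, + towards the rear (front too low). Turning the pressed knob clockwise seen from above raises the front and moves the bubble about -0.010 m per radian; end stops near -0.03 and +0.03. The bubble is 28 mm long; centred, it leaves 4 mm to each of the two black lines.
- bubble_mid (a point): Middle of the white bubble in the green vial (20 mm thick, 98 mm long), which lies along the scale's x on an aluminium block (122 x 30 mm) on the scale's -y flank, 53 mm above the counter; the vial's middle is at x 0, y -137 mm in the scale's frame.
- hook (a joint): Angle of the transit hook, rad: 0 closed (bar level, lying in the fork of its catch on the weighing plate), pi/2 upright, up to 2.2 thrown back outwards (away from the plate). Light (60 g), slightly stiff pivot: it stays where it is left within about 0.4 rad of upright, beyond that it falls.
- hook_pivot (a point): Pivot of the transit hook, 67 mm above the counter, in a steel bracket on the scale's +y flank (scale's frame x -50, y 136 mm). The pivot axis lies along the scale's x. The bar is 13 mm wide, 6 mm thick and ends in a ball.
- hook_ball (a point): Centre of the black ball (17 mm diameter) at the hook's free end, 82 mm from the pivot. Closed, it is 67 mm above the counter, over the plate, at y 54 mm in the scale's frame.
- spanner: Combination spanner, 198 mm long, lying on the counter to the right in front of the scale. Not to be moved.
- carton: Small parts carton 90 x 62 x 50 mm to the left of the scale. Not to be moved.
- filter: Oil filter, upright can 69 mm diameter, 94 mm high, to the left of the scale. Not to be moved.
- padlock: Brass padlock, 57 x 40 x 14 mm, lying flat to the left in front. Not to be moved.

How it is judged:
On the way, in this order (a step that is already met when the one before it is completed fails the run):
1. the transit hook lies in its catch (value of joint hook below 0.06 rad), for 0.2 s.
2. the knob is held pressed and the bubble stands between the lines (value of joint hook below 0.06 rad and value of joint push above 0.004 m and value of joint bubble between -0.004 and 0.004 m), for 0.2 s.
At the end, for the whole second after the job is handed in: Hook down in its catch (within 0.06 rad), bubble at rest within 4 mm of the middle, and the robot still gripping the knob and holding it pushed down by more than 4 mm (about 6.5 N or more) (all of step 2 and contact force between the fingers and knob above 3 N and velocity of joint bubble between -0.001 and 0.001 m/s); the arm keeps its last pose, push and grip.
It fails at once if the foot is turned while the transit hook is open (value of joint hook above 0.2 rad and distance of bubble_mid from where it was at the start of the episode above 0.006 m).
It fails at once if a bystander is moved (distance of any of spanner, carton, filter, padlock from where it was at the start of the episode above 0.03 m).
It also fails if it takes over 58 s, if anything falls off the work surface, if the arm or the gripper's body presses on something with over 40 N, if the wrist force passes 120 N, or if a joint passes its speed limit or range.

## Working session

There is one attempt and no reset: what is moved stays moved. The work goes in short steps, Python scripts to look and compute and a tool call to move; the robot and the scene stay as the last step left them, time stands still between calls to the robot, and variables do not carry over. Pictures are saved under pics/ and viewed, at most 10 in all, crops included, and the job is handed in when it is done.

Besides the shell and the picture viewer there is one more tool, called as name([rows], argument=value, ...), one row to a line, values as JSON. send_rows: Moves the arm, as the interface text tells. Its arguments: {"type":"object","properties":{"motion":{"type":"array","items":{"type":"object","properties":{"rotation":{"type":"array","items":{"type":"number"}},"xyz":{"type":"array","items":{"type":"number"}},"gripper":{"type":"number"}}}}},"required":["motion"]}

```bash
mkdir -p pics; cat > h.py <<'E'
import numpy as np, cv2
from scipy.spatial.transform import Rotation as R
from station import readout, cams, arm
def cam(n):
    s=readout.sense(); c=cams.camera(n)
    if n=="wrist":
        T=np.eye(4); T[:3,:3]=R.from_quat(s["ee_rot"]).as_matrix(); T[:3,3]=s["position"]
        W=T@np.array(c["T_tool_cam"])
    else:
        W=np.eye(4); r=cv2.Rodrigues(np.array(c["rvec"],float))[0]
        W[:3,:3]=r.T; W[:3,3]=-r.T@np.array(c["tvec"],float).ravel()
    c["W"]=W; return c
def ray(c,uv):
    p=cv2.undistortPoints(np.array([[uv]],float),np.array(c["mtx"]),np.array(c["D"],float))[0,0]
    return c["W"][:3,3], c["W"][:3,:3]@np.array([p[0],p[1],1.])
def onz(c,uv,z):
    o,d=ray(c,uv); return o+d*(z-o[2])/d[2]
def two(c1,u1,c2,u2):
    a,d=ray(c1,u1); b,e=ray(c2,u2); t=np.linalg.lstsq(np.c_[d,-e],b-a,rcond=None)[0]
    p,q=a+d*t[0],b+e*t[1]; return (p+q)/2,np.linalg.norm(p-q)
def proj(c,P):
    i=np.linalg.inv(c["W"]); return cv2.projectPoints(np.atleast_2d(np.array(P,float)),cv2.Rodrigues(i[:3,:3])[0],i[:3,3],np.array(c["mtx"]),np.array(c["D"],float))[0][:,0]
def save(c,f): cv2.imwrite("pics/"+f,c["image"][:,:,::-1])
E
python3 - <<'E'
from h import *
a=cam("top");b=cam("side")
im=np.hstack([a["image"],b["image"]])
np.savez("a.npz",top=a["image"],side=b["image"])
cv2.imwrite("pics/top.png",cv2.resize(a["image"],(800,600),interpolation=cv2.INTER_CUBIC)[:,:,::-1]);cv2.imwrite("pics/side.png",cv2.resize(b["image"],(800,600),interpolation=cv2.INTER_CUBIC)[:,:,::-1])
print(readout.sense()); print(a["W"].round(3),b["W"].round(3))
E
```

```text
{'time': 0.1, 'q': array([ 1.07310974e+00,  2.64682968e-01,  1.60519325e+00,  3.44053392e-06,
        1.27372925e+00, -3.68832427e-02]), 'joint_vel': array([ 0.00081449, -0.00069263, -0.00260102,  0.00014761,  0.00082509,
        0.00065354]), 'tau': array([ 1.33028858e-03, -5.03619754e+01, -3.58070576e+01,  7.29337404e-02,
        2.33241596e-02, -8.94483242e-05]), 'position': array([0.29986087, 0.60408292, 0.25953287]), 'ee_rot': array([ 2.28368978e-01,  9.73574135e-01, -9.70234189e-04, -2.67391240e-04]), 'ft_force': array([-0.40889369,  0.48405863, -0.50570704]), 'moment': array([ 0.0053505 , -0.02106255,  0.02624876]), 'grasp_force': 0.0, 'grip_width': 1.0006871363900316}
[[-0.018 -0.984  0.179  0.268]
 [-1.     0.017 -0.007  0.138]
 [ 0.004 -0.179 -0.984  1.17 ]
 [ 0.     0.     0.     1.   ]] [[-0.87  -0.247  0.427  0.022]
 [-0.493  0.474 -0.73   0.901]
 [-0.022 -0.845 -0.534  0.634]
 [ 0.     0.     0.     1.   ]]
```

View pics/top.png

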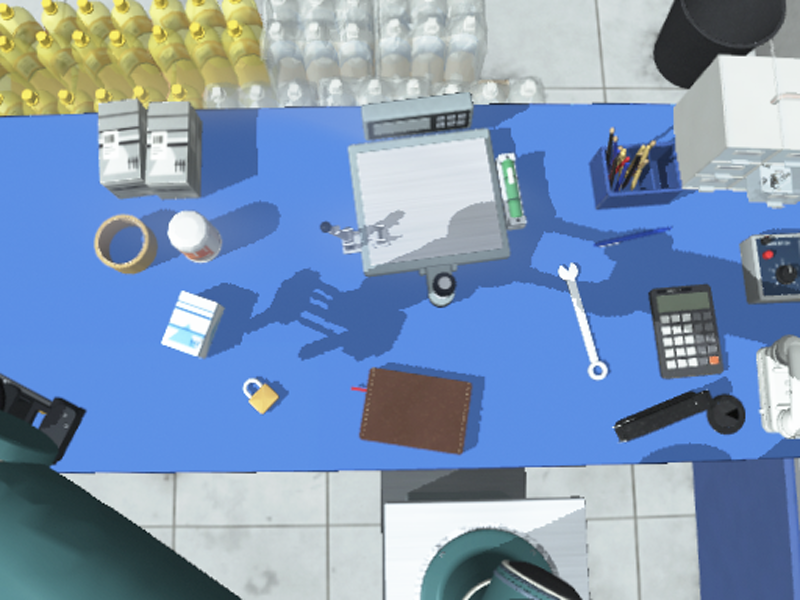

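View pics/side.png

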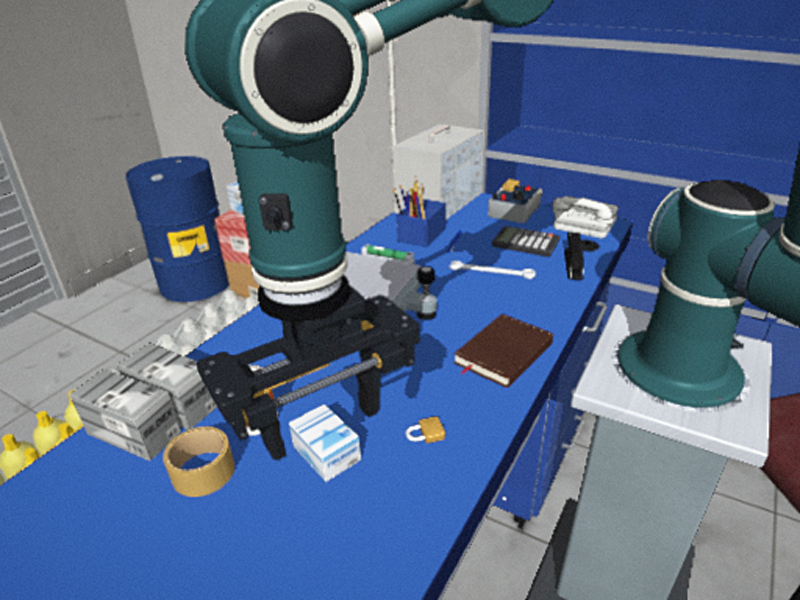

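The top view (800x600 scale) shows the scale with its knob at about (442,284), the hook's black ball thrown outwards at (327,227), the vial at (511,190), and the housing corners at (349,145), (490,128), (510,257) and (365,275). In the side view the arm hides most of the scale, but the knob is visible at (427,272).

```bash
python3 - <<'E'
from h import *
a=cam("top");b=cam("side"); k=0.64
im=a["image"]; hsv=cv2.cvtColor(im,cv2.COLOR_RGB2HSV)
def blob(m,box):
    M=np.zeros_like(m);x0,y0,x1,y1=[int(v*k) for v in box];M[y0:y1,x0:x1]=m[y0:y1,x0:x1]
    n,l,s,c=cv2.connectedComponentsWithStats(M.astype(np.uint8)); i=1+s[1:,4].argmax(); return c[i],s[i]
dark=(hsv[...,2]<70)
kn=blob(dark,(420,262,465,310)); ba=blob(dark,(315,215,340,240))
g=(hsv[...,0]>45)&(hsv[...,0]<85)&(hsv[...,1]>90)
vi=blob(g,(490,140,535,235)); print(kn,ba,vi)
print("knob",onz(a,kn[0],.1)); print("vial",onz(a,vi[0],.056))
for z in(.08,.1,.12,.14): print("ball",z,onz(a,ba[0],z))
for p in [(349,145),(490,128),(510,257),(365,275)]: print(onz(a,(p[0]*k,p[1]*k),.04))
ysx=np.argwhere(g&(np.arange(im.shape[0])[:,None]>140*k)&(np.arange(im.shape[0])[:,None]<235*k)&(np.arange(512)[None]>490*k)&(np.arange(512)[None]<535*k))
P=np.array([onz(a,(u,v),.056) for v,u in ysx]);d=np.linalg.svd((P-P.mean(0))[:,:2])[2][0];print("vial dir",np.degrees(np.arctan2(d[1],d[0])))
E
```

```text
Traceback (most recent call last):
ValueError: attempt to get argmax of an empty sequence
```

```bash
cat > m.py <<'E'
from h import *
a=cam("top"); k=0.64
im=a["image"]; hsv=cv2.cvtColor(im,cv2.COLOR_RGB2HSV)
def blob(m,box):
    M=np.zeros_like(m);x0,y0,x1,y1=[int(v*k) for v in box];M[y0:y1,x0:x1]=m[y0:y1,x0:x1]
    n,l,s,c=cv2.connectedComponentsWithStats(M.astype(np.uint8)); i=1+s[1:,4].argmax(); return c[i],s[i]
g=(hsv[...,0]>45)&(hsv[...,0]<85)&(hsv[...,1]>90)
kn=blob(hsv[...,2]<80,(420,262,465,310)); ba=blob((hsv[...,2]<110)&(hsv[...,1]<120),(315,215,340,240))
vi=blob(g,(490,140,535,235)); print(kn,ba,vi)
print("knob",onz(a,kn[0],.1)); print("vial",onz(a,vi[0],.056))
for z in(.08,.1,.12,.14): print("ball",z,onz(a,ba[0],z))
for p in [(349,145),(490,128),(510,257),(365,275)]: print(onz(a,(p[0]*k,p[1]*k),.04))
M=np.zeros(g.shape,bool);M[90:150,314:342]=1
P=np.array([onz(a,(u,v),.056) for v,u in np.argwhere(g&M)]);d=np.linalg.svd((P-P.mean(0))[:,:2])[2][0];print("vial dir",np.degrees(np.arctan2(d[1],d[0])))
E
python3 m.py
```

```text
Traceback (most recent call last):
  File "m.py", line 8, in <module>
    kn=blob(hsv[...,2]<80,(420,262,465,310)); ba=blob((hsv[...,2]<110)&(hsv[...,1]<120),(315,215,340,240))
                                                 ~~~~^^^^^^^^^^^^^^^^^^^^^^^^^^^^^^^^^^^^^^^^^^^^^^^^^^^^^
  File "m.py", line 6, in blob
    n,l,s,c=cv2.connectedComponentsWithStats(M.astype(np.uint8)); i=1+s[1:,4].argmax(); return c[i],s[i]
                                                                      ~~~~~~~~~~~~~~^^
ValueError: attempt to get argmax of an empty sequence
```

```bash
sed -i 's/ba=blob(.*$/ba=blob((im[...,2]<130),(315,215,342,240))/' m.py; python3 m.py || python3 -c "
from h import *
print(cam('top')['image'][140:152,202:218,2])"
```

```text
(array([283.51960784, 182.34313725]), array([277, 175,  14,  15, 102], dtype=int32)) (array([208.28125, 144.90625]), array([206, 142,   6,   7,  32], dtype=int32)) (array([325.9673913 , 115.40217391]), array([322, 103,   9,  24,  92], dtype=int32))
knob [0.47846974 0.0629572  0.1       ]
vial [ 0.65818463 -0.05293098  0.056     ]
ball 0.08 [0.57862727 0.24247219 0.08      ]
ball 0.1 [0.57293491 0.24055062 0.1       ]
ball 0.12 [0.56724255 0.23862905 0.12      ]
ball 0.14 [0.56155018 0.23670749 0.14      ]
[0.7294039  0.20763561 0.04      ]
[ 0.75615054 -0.02786801  0.04      ]
[ 0.53423433 -0.05054615  0.04      ]
[0.50848568 0.18293403 0.04      ]
vial dir -172.49368256622984
```

The measurements agree: scale yaw is about 6.5°, origin about (0.627, 0.077), knob about (0.478, 0.062). The hook ball is near (0.56, 0.237, 0.143), which puts the hook at about 1.95 rad. I'll go to the outer side of the ball with the fingers shut.

send_rows([
  {"xyz": [-3.6,-1.6,0],"rotation": [0,0,0],"gripper": 1},
  {"xyz": [-3.6,-1.6,0],"rotation": [0,0,0],"gripper": 1},
  {"xyz": [-3.6,-1.6,0],"rotation": [0,0,0],"gripper": 1},
  {"xyz": [-3.6,-1.6,0],"rotation": [0,0,0],"gripper": 1},
  {"xyz": [-3.6,-1.6,0],"rotation": [0,0,0],"gripper": 1},
  {"xyz": [-3.6,-1.6,0],"rotation": [0,0,0],"gripper": 1},
  {"xyz": [-3.6,-1.6,0],"rotation": [0,0,0],"gripper": 1},
  {"xyz": [-3.6,-1.6,0],"rotation": [0,0,0],"gripper": 1},
  {"xyz": [-3.6,-1.6,0],"rotation": [0,0,0],"gripper": 1},
  {"xyz": [-3.6,-1.6,0],"rotation": [0,0,0],"gripper": 1},
])

```text
time: 1.55
position: [0.5522, 0.3001, 0.2608]
ee_rot: [0.228, 0.974, 0.0, 0.0]
ft_force: [1.0, 0.6, 0.2]
grip_width: 0.002
grasp_force: 0.0
```

send_rows([
  {"xyz": [0,0,0],"rotation": [0,0,9.5],"gripper": 1},
  {"xyz": [0,0,0],"rotation": [0,0,9.5],"gripper": 1},
  {"xyz": [0,0,0],"rotation": [0,0,9.5],"gripper": 1},
  {"xyz": [0,0,0],"rotation": [0,0,9.5],"gripper": 1},
  {"xyz": [0,0,0],"rotation": [0,0,9.5],"gripper": 1},
  {"xyz": [0,0,0],"rotation": [0,0,9.5],"gripper": 1},
  {"xyz": [0,0,0],"rotation": [0,0,0],"gripper": 1},
])

```text
time: 2.42
position: [0.5514, 0.3012, 0.2607]
ee_rot: [0.665, 0.747, -0.0, -0.0]
ft_force: [-0.7, 1.4, -0.6]
grip_width: 0.005
grasp_force: 0.0
```

```bash
python3 - <<'E'
from h import *
s=readout.sense(); print(s["time"],s["position"],s["q"],R.from_quat(s["ee_rot"]).as_matrix().round(3),s["grip_width"])
w=cam("wrist"); b=cam("side")
P=[[.5605,.2365,.143],[.5615,.207,.067],[.478,.061,.106]]
print(proj(w,P),proj(b,P))
cv2.imwrite("pics/w1.png",np.hstack([cv2.resize(x["image"],(400,300),interpolation=cv2.INTER_AREA) for x in(w,b)])[:,:,::-1])
E
```

```text
2.425 [0.55139457 0.30116083 0.26066031] [ 4.60274089e-01  1.76629253e-01  1.70944700e+00 -2.22298681e-05
  1.25563343e+00  3.43341843e-01] [[-0.117  0.993 -0.   ]
 [ 0.993  0.117 -0.   ]
 [-0.    -0.    -1.   ]] 0.004625819567335862
[[256.34632927 263.6854191 ]
 [253.98424063 255.06810811]
 [173.62359967 367.05474971]] [[215.49599149 180.75300516]
 [223.637009   198.7288265 ]
 [272.76347821 171.62596997]]
```

View pics/w1.png

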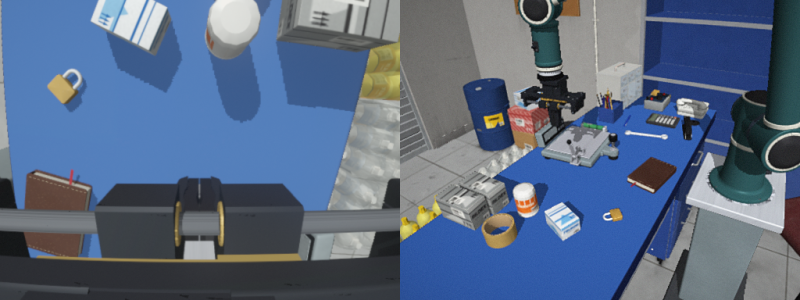

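The side view has the ball at (216,182) in native pixels, against (215.5,181) predicted, so the hook estimate holds. The wrist camera looks outwards. Now I'll descend beside the hook and sweep it over.

send_rows([
  {"xyz": [0,0,3],"rotation": [0,0,0],"gripper": 1},
  {"xyz": [0,0,3],"rotation": [0,0,0],"gripper": 1},
  {"xyz": [0,0,3],"rotation": [0,0,0],"gripper": 1},
  {"xyz": [0,0,2.8],"rotation": [0,0,0],"gripper": 1},
  {"xyz": [-1.5,0,0],"rotation": [0,0,0],"gripper": 1},
  {"xyz": [-1.5,0,0],"rotation": [0,0,0],"gripper": 1},
  {"xyz": [-1.2,0,0],"rotation": [0,0,0],"gripper": 1},
  {"xyz": [-1.2,0,0],"rotation": [0,0,0],"gripper": 1},
  {"xyz": [-1.2,0,0],"rotation": [0,0,0],"gripper": 1},
  {"xyz": [-1.2,0,0],"rotation": [0,0,0],"gripper": 1},
  {"xyz": [-1.2,0,0],"rotation": [0,0,0],"gripper": 1},
  {"xyz": [-1.2,0,0],"rotation": [0,0,0],"gripper": 1},
])

```text
time: 4.03
position: [0.5632, 0.1991, 0.1426]
ee_rot: [0.665, 0.747, -0.0, -0.0]
ft_force: [0.1, 0.6, -0.5]
grip_width: 0.004
grasp_force: 0.2
```

send_rows([
  {"xyz": [-1,0,0],"rotation": [0,0,0],"gripper": 1},
  {"xyz": [-1,0,0],"rotation": [0,0,0],"gripper": 1},
  {"xyz": [-1,0,0],"rotation": [0,0,0],"gripper": 1},
  {"xyz": [-1,0,0],"rotation": [0,0,0],"gripper": 1},
  {"xyz": [-1,0,0],"rotation": [0,0,0],"gripper": 1},
  {"xyz": [-0.5,0,0],"rotation": [0,0,0],"gripper": 1},
  {"xyz": [0,0,0],"rotation": [0,0,0],"gripper": 1},
  {"xyz": [0,0,0],"rotation": [0,0,0],"gripper": 1},
])

```text
time: 5.03
position: [0.5695, 0.1454, 0.1427]
ee_rot: [0.665, 0.747, 0.0, -0.0]
ft_force: [1.0, 0.5, 0.2]
grip_width: 0.005
grasp_force: 0.0
```

```bash
python3 - <<'E'
from h import *
b=cam("side");P=[[.5605,.207,.067],[.5705,.126,.067]]
print(proj(b,P))
cv2.imwrite("pics/s2.png",cv2.resize(b["image"][130:250,150:310],(800,600),interpolation=cv2.INTER_CUBIC)[:,:,::-1])
E
```

```text
[[223.92048586 198.81661064]
 [236.32400259 185.18431119]]
```

View pics/s2.png

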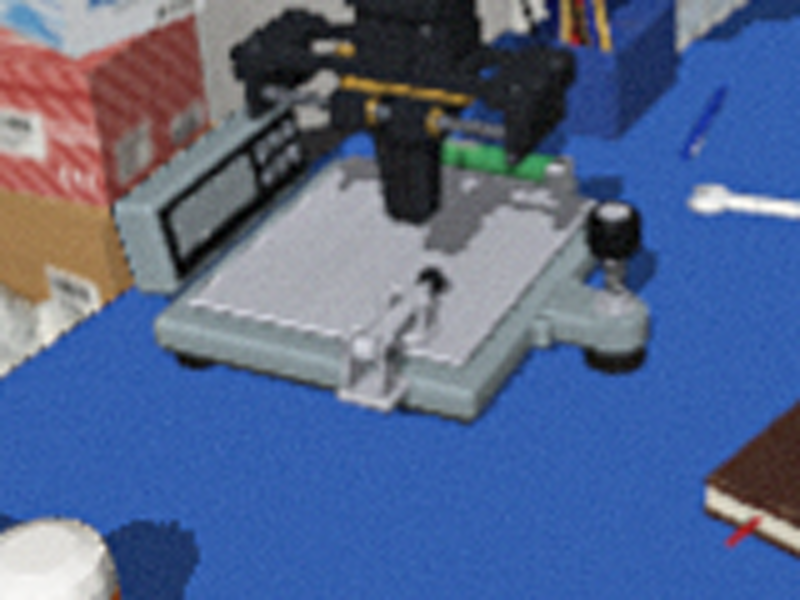

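The bar lies on the plate. The ball is at crop (432,280), native (236.4,186), against (236.3,185.2) predicted for closed. I'll touch the ball from above to confirm its height.

send_rows([
  {"xyz": [-1.0,0,0],"rotation": [0,0,0],"gripper": 1},
  {"xyz": [-0.9,0,0],"rotation": [0,0,0],"gripper": 1},
  {"xyz": [0,0,2],"rotation": [0,0,0],"gripper": 1},
  {"xyz": [0,0,1.6],"rotation": [0,0,0],"gripper": 1},
  {"xyz": [0,0,0.4],"rotation": [0,0,0],"gripper": 1},
  {"xyz": [0,0,0.2],"rotation": [0,0,0],"gripper": 1},
  {"xyz": [0,0,0],"rotation": [0,0,0],"gripper": 1},
])

```text
time: 5.95
position: [0.5719, 0.1266, 0.1008]
ee_rot: [0.665, 0.747, 0.0, 0.0]
ft_force: [-0.5, -0.1, -0.0]
grip_width: 0.006
grasp_force: 0.0
```

send_rows([
  {"xyz": [0,0,0.15],"rotation": [0,0,0],"gripper": 1},
  {"xyz": [0,0,0],"rotation": [0,0,0],"gripper": 1},
])

```text
time: 6.2
position: [0.5719, 0.1265, 0.0995]
ee_rot: [0.665, 0.747, 0.0, 0.0]
ft_force: [0.4, 0.0, 0.1]
grip_width: -0.0
grasp_force: 0.0
```

send_rows([
  {"xyz": [0,0,0.15],"rotation": [0,0,0],"gripper": 1},
  {"xyz": [0,0,0],"rotation": [0,0,0],"gripper": 1},
])

```text
time: 6.45
position: [0.5716, 0.1263, 0.0977]
ee_rot: [0.665, 0.747, -0.0, -0.0]
ft_force: [-0.9, 0.1, 0.3]
grip_width: 0.006
grasp_force: 0.0
```

With no contact at tip height 75.7 mm, the ball is down and the hook is closed. I'll lift, and read the bubble from the top camera.

send_rows([
  {"xyz": [0,0,-3],"rotation": [0,0,0],"gripper": 1},
  {"xyz": [0,0,-4],"rotation": [0,0,0],"gripper": 0},
  {"xyz": [2,-3,-1],"rotation": [0,0,0],"gripper": 0},
  {"xyz": [0,-4,0],"rotation": [0,0,0],"gripper": 0},
  {"xyz": [0,-4,0],"rotation": [0,0,0],"gripper": 0},
])

```text
time: 7.08
position: [0.4592, 0.1337, 0.178]
ee_rot: [0.665, 0.747, 0.0, 0.0]
ft_force: [-0.3, 0.3, -0.3]
grip_width: 0.434
grasp_force: 0.0
```

```bash
python3 - <<'E'
from h import *
a=cam("top");b=cam("side");w=cam("wrist");print(w["T_tool_cam"].round(3), w["mtx"])
yaw=np.radians(6.5);O=np.array([.6266,.0774]);Rz=np.array([[np.cos(yaw),-np.sin(yaw)],[np.sin(yaw),np.cos(yaw)]])
S=lambda x,y,z:[*(O+Rz@[x,y]),z]
print(proj(a,[S(-.049,-.137,.06),S(.049,-.137,.06),S(0,-.137,.06)]),proj(b,[S(-.049,-.137,.06),S(.049,-.137,.06)]))
i0=np.load("a.npz")["top"]
f=lambda i:cv2.resize(i[85:155,300:360],(395,460),interpolation=cv2.INTER_CUBIC)
cv2.imwrite("pics/v.png",np.hstack([f(i0),f(a["image"])])[:,:,::-1])
E
```

```text
[[ 0.    -0.966 -0.259  0.065]
 [ 1.     0.    -0.     0.   ]
 [ 0.    -0.259  0.966 -0.123]
 [ 0.     0.     0.     1.   ]] [[285.91754166   0.         254.78299529]
 [  0.         285.91754166 195.67326267]
 [  0.           0.           1.        ]]
[[331.98002911 139.48366218]
 [325.66715521 102.67323912]
 [328.8082314  120.91494954]] [[260.73834509 160.42291478]
 [235.71737163 156.04971067]]
```

View pics/v.png

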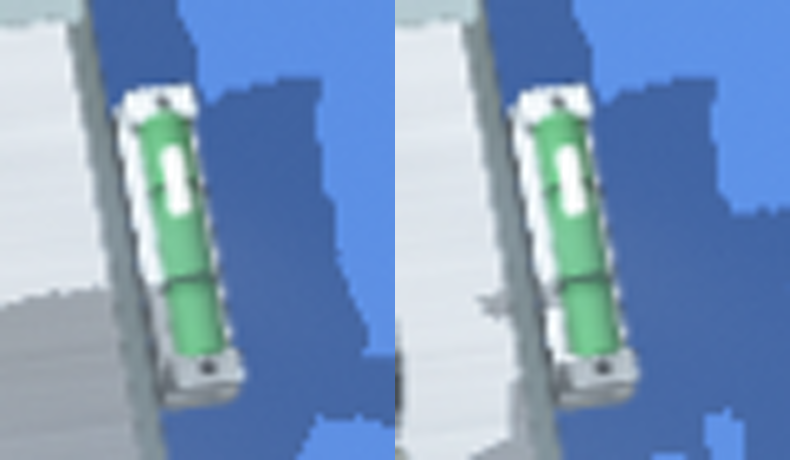

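The top crop shows the bubble at (177,180), with the lines at y = 190 and 278. It stands about 21.6 mm to the rear, so the knob needs about 124° clockwise (+ about tool z). I'll pre-rotate by -75° and move above the knob.

send_rows([
  {"xyz": [-3.7,0.5,0],"rotation": [0,0,0],"gripper": 0},
  {"xyz": [-3.7,0.5,0],"rotation": [0,0,0],"gripper": 0},
  {"xyz": [0,0,0],"rotation": [0,0,-9.4],"gripper": 0},
  {"xyz": [0,0,0],"rotation": [0,0,-9.4],"gripper": 0},
  {"xyz": [0,0,0],"rotation": [0,0,-9.4],"gripper": 0},
  {"xyz": [0,0,0],"rotation": [0,0,-9.4],"gripper": 0},
  {"xyz": [0,0,0],"rotation": [0,0,-9.4],"gripper": 0},
  {"xyz": [0,0,0],"rotation": [0,0,-9.4],"gripper": 0},
  {"xyz": [0,0,0],"rotation": [0,0,-9.4],"gripper": 0},
  {"xyz": [0,0,0],"rotation": [0,0,-9.4],"gripper": 0},
  {"xyz": [0,0,2],"rotation": [0,0,0],"gripper": 0},
  {"xyz": [0,0,2],"rotation": [0,0,0],"gripper": 0},
])

```text
time: 8.72
position: [0.4806, 0.0612, 0.138]
ee_rot: [0.072, 0.997, 0.0, 0.001]
ft_force: [0.5, 0.0, -0.6]
grip_width: 0.997
grasp_force: 0.0
```

```bash
python3 - <<'E'
from h import *
s=readout.sense(); print(s["position"],s["q"],s["grip_width"])
w=cam("wrist"); print(proj(w,[[.478,.0615,.106],[.461,.0615,.106],[.495,.0615,.106],[.478,.0785,.106]]))
np.save("w.npy",w["image"])
save(w,"w3.png")
E
```

```text
[0.4805893  0.0611749  0.13795514] [ 7.52261590e-02  1.47905448e-02  2.12768266e+00 -6.32999662e-05
  9.96475795e-01 -1.35208109e+00] 0.9969843499637108
[[256.25285926 231.40300591]
 [252.00630618 203.74393678]
 [260.26767748 257.52289851]
 [285.23008484 227.48031983]]
```

View pics/w3.png

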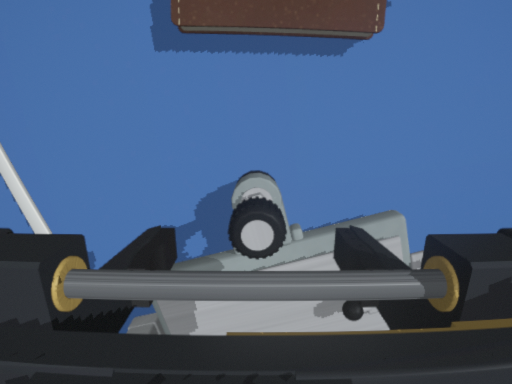

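The knob's top disc is at (258,235), against (256.3,231.4) predicted, so the knob is near (0.480, 0.0625) and within about 1 mm of the TCP. Next I'll descend and grip.

send_rows([
  {"xyz": [0,0.1,1.5],"rotation": [0,0,0],"gripper": 0},
  {"xyz": [0,0,1.5],"rotation": [0,0,0],"gripper": 0},
  {"xyz": [0,0,1.2],"rotation": [0,0,0],"gripper": 0},
  {"xyz": [0,0,0],"rotation": [0,0,0],"gripper": 0},
  {"xyz": [0,0,0],"rotation": [0,0,0],"gripper": 0.8},
  {"xyz": [0,0,0],"rotation": [0,0,0],"gripper": 0.8},
  {"xyz": [0,0,0],"rotation": [0,0,0],"gripper": 0.8},
  {"xyz": [0,0,0],"rotation": [0,0,0],"gripper": 0.8},
  {"xyz": [0,0,0],"rotation": [0,0,0],"gripper": 0.8},
  {"xyz": [0,0,0],"rotation": [0,0,0],"gripper": 0.8},
])

```text
time: 10.02
position: [0.4788, 0.0627, 0.0958]
ee_rot: [0.072, 0.997, 0.001, 0.0]
ft_force: [-0.5, 3.0, 0.2]
grip_width: 0.373
grasp_force: 30.0
```

send_rows([
  {"xyz": [0,0,0.2],"rotation": [0,0,0],"gripper": 0.8},
  {"xyz": [0,0,0.2],"rotation": [0,0,0],"gripper": 0.8},
  {"xyz": [0,0,0.1],"rotation": [0,0,0],"gripper": 0.8},
  {"xyz": [0,0,0],"rotation": [0,0,0],"gripper": 0.8},
  {"xyz": [0,0,0],"rotation": [0,0,0],"gripper": 0.8},
])

```text
time: 10.65
position: [0.4788, 0.0627, 0.0915]
ee_rot: [0.072, 0.997, 0.0, -0.0]
ft_force: [-3.8, 5.5, 7.5]
grip_width: 0.37
grasp_force: 30.0
```

The grip is good, and 7.5 N at 4.3 mm of push matches the spring data. I'll press a little more, ease the side force, and start turning clockwise.

send_rows([
  {"xyz": [0.05,0.1,0.1],"rotation": [0,0,0],"gripper": 0.8},
  {"xyz": [0,0,0.05],"rotation": [0,0,0],"gripper": 0.8},
  {"xyz": [0,0,0],"rotation": [0,0,0],"gripper": 0.8},
])

```text
time: 11.02
position: [0.4788, 0.0627, 0.0905]
ee_rot: [0.071, 0.997, -0.001, 0.0]
ft_force: [-4.0, -0.6, 10.9]
grip_width: 0.375
grasp_force: 30.0
```

send_rows([
  {"xyz": [0,0,0],"rotation": [0,0,5],"gripper": 0.8},
  {"xyz": [0,0,0],"rotation": [0,0,5],"gripper": 0.8},
  {"xyz": [0,0,0],"rotation": [0,0,5],"gripper": 0.8},
  {"xyz": [0,0,0],"rotation": [0,0,5],"gripper": 0.8},
  {"xyz": [0,0,0],"rotation": [0,0,5],"gripper": 0.8},
  {"xyz": [0,0,0],"rotation": [0,0,5],"gripper": 0.8},
  {"xyz": [0,0,0],"rotation": [0,0,5],"gripper": 0.8},
  {"xyz": [0,0,0],"rotation": [0,0,5],"gripper": 0.8},
  {"xyz": [0,0,0],"rotation": [0,0,0],"gripper": 0.8},
])

```text
time: 12.15
position: [0.4793, 0.0636, 0.0908]
ee_rot: [0.409, 0.913, 0.001, 0.001]
ft_force: [-2.5, 3.3, 11.4]
grip_width: 0.372
grasp_force: 30.0
```

```bash
cat > b.py <<'E'
from h import *
yaw=np.radians(6.5);O=np.array([.6266,.0774]);Rz=np.array([[np.cos(yaw),-np.sin(yaw)],[np.sin(yaw),np.cos(yaw)]])
a=cam("top"); s=readout.sense()
def prof(im):
    x=np.arange(-.055,.0551,.001)
    P=np.array([proj(a,[[*(O+Rz@[t,-.137+o]),.06] for t in x])for o in np.arange(-.012,.013,.002)]).astype(np.float32)
    return x,np.array([cv2.remap(im,p[:,0],p[:,1],cv2.INTER_LINEAR)[:,0] if 0 else cv2.remap(im,p[None,:,0].copy(),p[None,:,1].copy(),cv2.INTER_LINEAR)[0] for p in P]).astype(float)
def bub(im):   # white inside green: red channel high, saturation low
    hsv=cv2.cvtColor(im,cv2.COLOR_RGB2HSV); g=((hsv[...,0]>45)&(hsv[...,0]<85)&(hsv[...,1]>60))
    M=np.zeros(g.shape,np.uint8); M[98:146,318:338]=g[98:146,318:338]
    hull=cv2.convexHull(np.argwhere(M)[:,::-1].astype(np.int32)); H=np.zeros_like(M); cv2.fillConvexPoly(H,hull,1)
    H=cv2.erode(H,np.ones((3,1),np.uint8))
    wt=np.clip(im[...,0].astype(float)-140,0,None)*H
    v,u=np.mgrid[:384,:512]; c=(wt*u).sum()/wt.sum(),(wt*v).sum()/wt.sum()
    tx=lambda p:((onz(a,p,.06)[:2]-O)@Rz)
    vv,uu=np.nonzero(H); ends=[tx(p)[0] for p in zip(uu,vv)]
    dk=None
    return tx(c)*1e3, min(ends)*1e3,max(ends)*1e3, wt.sum()
print("start",bub(np.load("a.npz")["top"])); print("now",bub(a["image"]))
print(s["time"],s["position"],s["q"].round(3),s["ft_force"].round(1),s["grasp_force"])
f=lambda i:cv2.resize(i[85:155,300:360],(395,460),interpolation=cv2.INTER_CUBIC)
cv2.imwrite("pics/v2.png",f(a["image"])[:,:,::-1])
E
python3 b.py
```

```text
start (array([  22.37858776, -133.02587361]), np.float64(-42.952504610691406), np.float64(48.659638854792306), np.float64(3605.0))
now (array([  18.52348843, -133.6634645 ]), np.float64(-16.832705909409807), np.float64(48.659638854792306), np.float64(3039.0))
12.2 [0.47931662 0.06358124 0.09073741] [ 0.08   0.078  2.164  0.     0.898 -0.649] [-3.4  3.4  9.6] 29.999571293592453
```

View pics/v2.png

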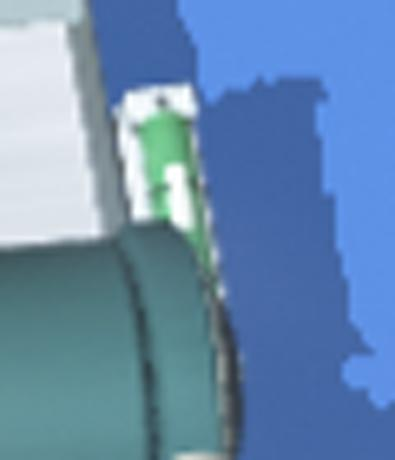

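The arm hides the front half of the vial, but the bubble's rear end has moved from crop y = 145 to 163. That is about 7 mm for the 40° turned, as expected. When centred, that end should be at about y = 199, just inside the rear line at 190. About 80° remains.

send_rows([
  {"xyz": [0,0,0],"rotation": [0,0,5],"gripper": 0.8},
  {"xyz": [0,0,0],"rotation": [0,0,5],"gripper": 0.8},
  {"xyz": [0,0,0],"rotation": [0,0,5],"gripper": 0.8},
  {"xyz": [0,0,0],"rotation": [0,0,5],"gripper": 0.8},
  {"xyz": [0,0,0],"rotation": [0,0,5],"gripper": 0.8},
  {"xyz": [0,0,0],"rotation": [0,0,5],"gripper": 0.8},
  {"xyz": [0,0,0],"rotation": [0,0,5],"gripper": 0.8},
  {"xyz": [0,0,0],"rotation": [0,0,5],"gripper": 0.8},
  {"xyz": [0,0,0],"rotation": [0,0,0],"gripper": 0.8},
])

```text
time: 13.32
position: [0.4802, 0.0639, 0.091]
ee_rot: [0.696, 0.718, 0.002, 0.001]
ft_force: [-0.4, 4.8, 8.3]
grip_width: 0.375
grasp_force: 30.0
```

send_rows([
  {"xyz": [0,0,0],"rotation": [0,0,5],"gripper": 0.8},
  {"xyz": [0,0,0],"rotation": [0,0,5],"gripper": 0.8},
  {"xyz": [0,0,0],"rotation": [0,0,5],"gripper": 0.8},
  {"xyz": [0,0,0],"rotation": [0,0,5],"gripper": 0.8},
  {"xyz": [0,0,0],"rotation": [0,0,5],"gripper": 0.8},
  {"xyz": [0,0,0],"rotation": [0,0,5],"gripper": 0.8},
  {"xyz": [0,0,0],"rotation": [0,0,5],"gripper": 0.8},
  {"xyz": [0,0,0],"rotation": [0,0,5],"gripper": 0.8},
  {"xyz": [0,0,0],"rotation": [0,0,0],"gripper": 0.8},
  {"xyz": [0,0,0],"rotation": [0,0,0],"gripper": 0.8},
])

```text
time: 14.58
position: [0.4811, 0.0637, 0.0913]
ee_rot: [0.9, 0.437, 0.003, 0.001]
ft_force: [0.8, 3.6, 8.5]
grip_width: 0.372
grasp_force: 30.0
```

```bash
python3 - <<'E'
exec(open("b.py").read())
w=cam("wrist");b=cam("side")
V=[[*(O+Rz@[t,-.137]),.06] for t in(-.049,-.018,0,.018,.049)]
print(proj(w,V).round(),proj(b,V).round())
# one mosaic: top crop, side crop, wrist
g=f(a["image"]); S=cv2.resize(b["image"][140:175,215:285],(400,200),interpolation=cv2.INTER_CUBIC); W=cv2.resize(w["image"],(400,300),interpolation=cv2.INTER_AREA)
m=np.zeros((500,800,3),np.uint8); m[:460,:395]=g; m[:200,400:]=S; m[200:,400:]=W
cv2.imwrite("pics/m4.png",m[:,:,::-1])
E
```

```text
start (array([  22.37858776, -133.02587361]), np.float64(-42.952504610691406), np.float64(48.659638854792306), np.float64(3605.0))
now (array([  11.84773357, -134.11280903]), np.float64(-8.727158153474626), np.float64(48.97617603689484), np.float64(1220.0))
14.625 [0.481164   0.06365472 0.09131512] [0.08  0.078 2.163 0.    0.895 0.747] [1.5 3.1 7.3] 30.00099141150713
[[509. 277.]
 [547. 245.]
 [568. 227.]
 [588. 208.]
 [621. 175.]] [[261. 160.]
 [253. 159.]
 [248. 158.]
 [243. 157.]
 [236. 156.]]
```

View pics/m4.png

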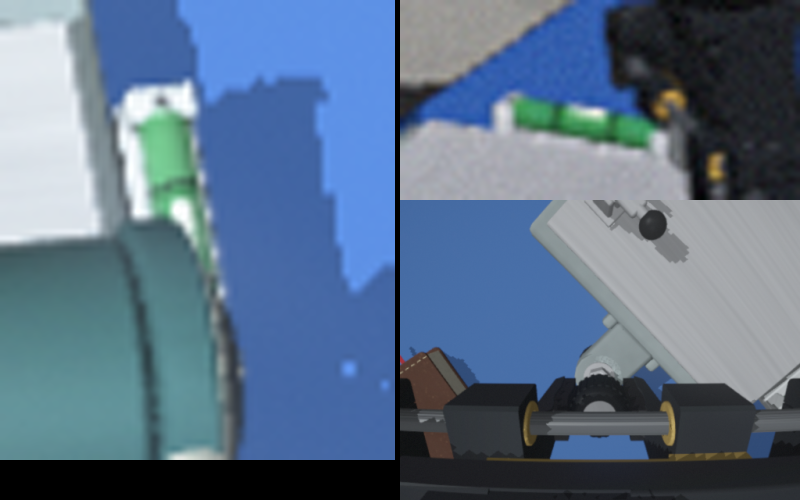

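The top crop now shows the bubble's rear end at about y = 199, just inside the rear line at about 187, so it is roughly centred. The wrist view shows the knob in the pads and the hook ball down over the plate. I'll press 1 mm deeper and then measure the bubble's end against the line.

send_rows([
  {"xyz": [0,0,0.1],"rotation": [0,0,0],"gripper": 0.8},
  {"xyz": [0,0,0],"rotation": [0,0,0],"gripper": 0.8},
  {"xyz": [0,0,0],"rotation": [0,0,0],"gripper": 0.8},
])

```text
time: 15.1
position: [0.4812, 0.0637, 0.0906]
ee_rot: [0.9, 0.437, 0.003, 0.001]
ft_force: [-0.1, 3.8, 10.2]
grip_width: 0.372
grasp_force: 30.0
```

```bash
python3 - <<'E' | grep -v start
exec(open("b.py").read())
i0=np.load("a.npz")["top"]; x=np.arange(-.050,.0501,.002)
# axis through bubble centres seen: y=-133.5mm apparent
def pr(im,off):
    p=proj(a,[[*(O+Rz@[t,off]),.06] for t in x]).astype(np.float32); return cv2.remap(im,p[:,:1].copy(),p[:,1:].copy(),cv2.INTER_CUBIC)[:,0]
A=pr(i0,-.133);B=pr(a["image"],-.133);C=pr(i0,-.140);D=pr(a["image"],-.140)
for t,*r in zip(x,A[:,0],B[:,0],C[:,1],D[:,1]): print(round(t*1e3),*r)
E
```

```text
now (array([  11.2003231 , -134.34704248]), np.float64(-8.727158153474626), np.float64(48.97617603689484), np.float64(1277.0))
15.15 [0.48117387 0.06365362 0.09064205] [0.08  0.079 2.163 0.    0.894 0.747] [-1.   2.9 10.4] 30.000669490545988
-50 106 91 184 144
-48 150 89 179 141
-46 137 87 156 121
-44 102 86 144 118
-42 117 84 146 121
-40 117 85 143 122
-38 116 85 143 124
-36 117 84 148 116
-34 116 85 150 114
-32 117 85 147 118
-30 117 84 147 115
-28 118 82 147 112
-26 117 81 145 108
-24 115 81 142 106
-22 111 81 140 101
-20 104 82 134 108
-18 95 81 119 113
-16 84 79 112 112
-14 98 78 120 105
-12 115 79 137 122
-10 119 78 146 136
-8 118 76 143 144
-6 119 74 144 146
-4 119 69 148 149
-2 119 67 148 155
0 119 68 146 159
2 118 84 144 157
4 117 131 142 162
6 116 188 141 163
8 121 220 142 158
10 178 244 146 154
12 239 255 154 160
14 255 250 159 158
16 255 199 157 145
18 251 122 155 131
20 247 86 139 115
22 247 89 123 94
24 249 93 128 99
26 255 110 160 143
28 255 119 163 151
30 255 115 160 148
32 255 116 159 146
34 252 116 160 145
36 226 115 154 142
38 177 115 143 141
40 123 115 138 144
42 109 115 143 147
44 112 113 142 144
46 109 110 135 136
48 107 106 140 141
50 121 129 170 172
```

Along the vial axis, the lines are at -16 and +22 mm, so the middle is about 2.8 mm. The bubble's rear edge is at 16.8 mm, which puts its centre about 0.2 mm from the middle. The push is about 10 N, or roughly 5 mm, and the grip is 30 N. I'll let it settle and hand in.

send_rows([
  {"xyz": [0,0,0],"rotation": [0,0,0],"gripper": 0.8},
  {"xyz": [0,0,0],"rotation": [0,0,0],"gripper": 0.8},
  {"xyz": [0,0,0],"rotation": [0,0,0],"gripper": 0.8},
  {"xyz": [0,0,0],"rotation": [0,0,0],"gripper": 0.8},
])

```text
time: 15.65
position: [0.4811, 0.0637, 0.0906]
ee_rot: [0.9, 0.437, 0.003, 0.001]
ft_force: [0.6, 2.4, 11.4]
grip_width: 0.373
grasp_force: 30.0
```

```bash
python3 -c "
from station import readout,arm
s=readout.sense();print(s['position'],s['ft_force'],s['grasp_force'])
print(arm.finish_job())"
```

```text
[0.48113761 0.06365867 0.09063831] [ 0.5960774   2.39387965 11.3931687 ] 30.00065289437771
the job is handed in; nothing more can be done
None
```

The job is handed in at about 15.7 s, verdict not shown: the transit hook is closed in its catch, the knob is still gripped (30 N) and pressed about 5 mm (about 11 N), and the bubble measured within about 1 mm of centre.

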